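# Work the rusted chest bolt free and lock it

## Robot

A 6-joint arm with a two-finger parallel gripper is mounted at the origin on a cart in front of the work surface, level with it; the furniture and walls round the work are solid. World frame = base frame: x ahead of the robot, y to its left, z up, the work surface at z = 0. Lengths are in m, angles in rad, forces in N, time in s.
With the tool pointing down it reaches from about 0.35 to 0.975 m from the base axis. Payload 4.9 kg.
Tool frame: the origin (TCP) lies at the very end of the fingers, on their centre line; the grasp point (between the pads) lies 19 mm behind it; z points along the fingers, y is the line along which they close (so a half turn about z gives the same grasp; the last joint's range is limited). The gripper opens to 85 mm and grips with 20 to 120 N. Pads are 22 mm wide; open, the fingers measure 114 mm over their backs; the gripper's body (76 mm by 85 mm) begins 54 mm behind the grasp point. The pads swing forward as they close: fully open they stand 13 mm farther back than shut.
Start: joints at [-1.356, 0.053, 1.613, -0, 1.476, -0.119], TCP at [0.205, -0.59, 0.231] pointing down, gripper open.
Joint ranges: [-3.01, 3.01], [-1.01, 2.22], [0.06, 2.58], [-1.02, 4.17], [0.09, 2.62], [-3.14, 3.14]. Speed limits (rad/s): [2.57, 2.57, 3.14, 3.14, 3.14, 3.14].

## Interface

Orientations are given as a unit quaternion [w, x, y, z].
In Python, from plant import manip, vision, order gives the robot as it stands.
- The arm moves only by the tool play_rows, never from a script. Its argument "steps" is a list that holds one entry, the list of rows, each a list of 6 numbers: the shift along the tool's x, y, z in mm, then the turn, a rotation vector about the tool's x, y, z in degrees. A call has 1 to 12 rows; each row is the pose to reach, as a shift and turn from the pose commanded when the call began, along the tool's axes at that moment; what a row does not reach only later rows make up. A row lasts 1/12 s, in which the tool goes at most 41.7 mm and 7.16 degrees, less where a joint would pass 70% of its speed; a pose out of reach is approached as far as the arm can. A call with a gripper value outside its range is refused whole. "claw" is the gripper's target within -1 to 1 (fully open at 1, half-way at 0, shut at -1), set as the call begins (left out, the last holds). The fingers move at their own pace and stop on an object; the grip force is fixed at half the most. Time passes only in rows, so rows that repeat a pose let the fingers close. It gives the time, the measured TCP pose, the force, the opening and the grip force at its end, in the units of the state.
- manip.state(): the state, without advancing time (a new reading comes with each control period).
- vision.grab_frame(name): name is "scene" or "top" or "wrist"; returns (picture, depth): 420x560x3 uint8, blue, green, red; 420x560 float32, m along the optical axis (not along the pixel's ray), 0 where there is no reading.
- vision.camera_info(name): a dict with "K" (3x3 intrinsics, pixels), "eye" and "orientation" of the camera in the world; the wrist camera has in their place "T_tool_cam" (4x4, takes a point from camera to tool coordinates, whose origin is the TCP and whose axes are the flange's). Camera axes: x right, y down, z forward; pixel columns grow to the right and rows downward; lengths in m; the calibration is good to about 2 mm. A picture is of the moment at which its call begins: read the wrist's pose just before it. camera_info takes no time and is no camera call.
- order.job_done(): hands the job in; it is judged then, once.
The state is a dict: "time": time; "joint_pos": joint angles; "joint_vel": joint speeds; "joint_efforts": joint torques, N m; "tool_pos": TCP position; "tool_rot": TCP orientation; "contact_force": force on the tool from outside, world axes, zero at the start; "ft_torque": the same for the moment, N m; "gripper_width": opening from 0.0 (shut) to 1.0 (fully open); "grasp_force": force on a finger pad.
Only numpy, scipy, OpenCV 4.12 (cv2) and the standard library are available. Lean on these libraries where they do the work, as an engineer would, in place of code of your own. Each camera call takes 0.05 s, during which the arm holds its last target. There are 200 camera calls.

## Task

The rusted bolt on the lid of the tool chest has seized part-way out. Work it free with short back-and-forth strokes until it runs, shoot it fully home into its keeper, then turn its handle down into the notch so that the chest is locked. Feel for each jam and turn back there: a firm push of about 20 N will do, twice that wrecks the bolt. Do not drag the chest along the bench, and leave the other things where they are.

Things in the scene. Friction and masses are not known exactly. Their poses are not given: they have to be found in the camera images.
- chest: Wooden tool chest, 158 (x) x 241 (y) x 85 mm high, 5.2 kg, standing loose on the bench: a push of more than about 30 N drags it. Origin: centre of its underside, z up. A dark steel barrel bolt lies on its lid along the chest's y axis, bolt axis at x = 0, 111 mm above the bench; home is toward the chest's +y, where the keeper stands (y = 60 to 78 mm, top 11 mm above the bolt axis).
- notch (a point): Middle of the notch in the wall of the bolt's barrel on the chest's -x side, at the height of the bolt axis; 18 mm wide, from y = -10 to +8 mm of the chest. The barrel is 24 mm wide, y = -70 to +30 mm, top 9 to 13 mm above the bolt axis, with a slot along its top in which the handle's stem runs. Only at the notch, with the bolt home, can the handle be turned down.
- knob_center (a point): Centre of the round knob (22 mm ball) on the bolt's handle, 42 mm from the bolt axis on an 8 mm stem. With the handle upright it stands 42 mm above the bolt axis, 153 mm above the bench. It is at y = 0 of the chest when the bolt is home; it moves with the bolt and turns with the handle. Fingers from above, closing along the bolt, can slide it and turn it down; the ball then rolls between them and lags by up to 0.25 rad.
- bolt (a joint): How far the bolt is drawn back from home (m): 0 = home, grows toward the chest's -y, at most 0.048. Starts near 0.034. Slides with about 5 N of drag, then rust jams it solid both ways: near 0.042 going back, first between 0.027 and 0.020 toward home. Only jam to jam strokes free it: each gains 3 mm toward home. 3 to 5 such pushes, number unknown, then it runs home. Press 15 to 25 N on each jam; the first bump (3 mm before it) gives way.
- bolt_handle (a joint): Turn of the handle about the bolt axis (rad): 0 = upright, grows as it swings down toward the chest's -x side, stop at 1.25. Held by the slot (about 0.25 rad of play) unless the bolt is within 6 mm of home. Turns with a light friction of 0.06 N m and stays where it is left.
- hex_nut: Loose steel nut, 18 x 21 x 10 mm, on the chest's fixed top board, +x side. Bystander. Origin: centre of its underside.
- offcut_block: Loose pine offcut, 30 x 90 x 20 mm, on the chest's lid beside the bolt, +x side. Bystander. Origin: centre of its underside.
- glue: Glue bottle, 43 x 62 x 187 mm, standing at the left behind the chest. Bystander. Origin: centre of its underside.
- coupling: Grey and white plastic pipe coupling, 94 mm across, 63 mm high, at the left of the bench. Bystander. Origin: centre of its underside.
- tape_rule: Pocket tape measure, 39 x 90 x 70 mm, at the front left. Bystander. Origin: centre of its underside.
- rust: The rust-bound inner part of the bolt's housing, hidden inside the chest and never seen or touched by the robot: the bolt jams against it. Named only because the force between it and the bolt is judged (over 55 N, which takes about 40 N at the handle, wrecks the bolt); its position is of no use.

How it is judged:
On the way:
1. the bolt has been worked free and run home, its handle still up (value of joint bolt below 0.006 m and value of joint bolt_handle below 0.6 rad), for 0.05 s.
At the end, for the whole second after the job is handed in: The bolt is home in its keeper (within 7 mm), its handle is turned down into the notch by more than 0.95 rad, and the gripper has let go. The chest has not been dragged more than 12 mm, nor any other thing moved more than 40 mm. The bolt was never forced against the rust with more than 55 N (value of joint bolt below 0.007 m and value of joint bolt_handle above 0.95 rad and contact force between the fingers and anything else below 0.5 N); the robot touches nothing.
It fails at once if the bolt is forced against the rust with more than 55 N (contact force between bolt and rust above 55 N).
It fails at once if the chest is dragged more than 12 mm (distance of chest from where it was at the start of the episode above 0.012 m).
It fails at once if a bystander is moved more than 40 mm (distance of any of hex_nut, offcut_block, glue, coupling, tape_rule from where it was at the start of the episode above 0.04 m).
It also fails if it takes over 72 s, if anything falls off the work surface, if the arm or the gripper's body presses on something with over 40 N, if the wrist force passes 120 N, or if a joint passes its speed limit or range.

## Working session

There is one attempt and no reset: what is moved stays moved. The work goes in short steps, Python scripts to look and compute and a tool call to move; the robot and the scene stay as the last step left them, time stands still between calls to the robot, and variables do not carry over. Pictures are saved under pics/ and viewed, at most 10 in all, crops included, and the job is handed in when it is done.

Besides the shell and the picture viewer there is one more tool, called after "Request:" as name(argument=value, ...), one argument or row to a line, values as JSON. play_rows: Moves the arm, as the interface text tells. Its arguments: {"type":"object","properties":{"steps":{"type":"array"},"claw":{"type":"number"}},"required":["steps"]}

```bash
mkdir -p pics; cat > h.py <<'E'
from plant import manip, vision, order
import numpy as np, cv2
from scipy.spatial.transform import Rotation as R
def q(o): o=np.array(o); return R.from_quat(o[[1,2,3,0]]).as_matrix() if o.shape==(4,) else o
def cam(n):
    i=vision.camera_info(n); s=manip.state()
    K=np.array(i["K"])
    if n=="wrist":
        T=np.array(i["T_tool_cam"]); Rt=q(s["tool_rot"]); return K,Rt@T[:3,:3],Rt@T[:3,3]+np.array(s["tool_pos"])
    return K,q(i["orientation"]),np.array(i["eye"])
def grab(n,f):
    c=cam(n); p,d=vision.grab_frame(n); cv2.imwrite(f"pics/{f}.png",p); np.savez(f"pics/{f}.npz",p=p,d=d,K=c[0],R=c[1],e=c[2]); return p,d,c
def pt(f,u,v,z=None):
    a=np.load(f"pics/{f}.npz"); r=np.linalg.inv(a["K"])@[u,v,1]; w=a["R"]@r
    if z is None: return a["e"]+w*a["d"][int(v),int(u)]
    return a["e"]+w*(z-a["e"][2])/w[2]
E
python3 - <<'E'
from h import *
print(manip.state())
for n in("top","scene"): print(n,grab(n,n)[2])
E
```

```text
{'time': 0.0, 'joint_pos': array([-1.35600259e+00,  5.33373724e-02,  1.61429326e+00,  2.40773131e-05,
        1.47599964e+00, -1.18972199e-01]), 'joint_vel': array([-1.60936679e-03, -8.07834282e-04, -9.61052271e-04,  1.05912711e-04,
       -7.96485904e-04, -8.55271774e-05]), 'joint_efforts': array([-5.55488041e-04, -3.93683732e+01, -3.70177674e+01, -1.65311676e-04,
        6.93955051e-03,  9.85788347e-06]), 'tool_pos': array([ 0.20464189, -0.58988981,  0.23007554]), 'tool_rot': array([-1.01821480e-03,  9.86107005e-01,  1.66108210e-01, -3.68236085e-05]), 'contact_force': array([-0.34143308,  0.43215472,  0.29581651]), 'ft_torque': array([-2.24935288e-02,  4.18574885e-06, -1.50920606e-03]), 'grasp_force': 0.0, 'gripper_width': 1.0044068243430768}
top (array([[455.37446106,   0.        , 282.49908702],
       [  0.        , 455.37446106, 212.25216063],
       [  0.        ,   0.        ,   1.        ]]), array([[ 0.02740725, -0.99767099,  0.06246152],
       [-0.9996023 , -0.02693802,  0.00834225],
       [-0.00664023, -0.06266532, -0.99801251]]), array([0.46327153, 0.14220659, 1.0142885 ]))
scene (array([[452.98559371,   0.        , 277.7938231 ],
       [  0.        , 452.98559371, 209.74636528],
       [  0.        ,   0.        ,   1.        ]]), array([[-0.46554045, -0.77614515,  0.42528907],
       [-0.88501772,  0.40610872, -0.22763864],
       [ 0.00396702, -0.48236336, -0.87596225]]), array([0.16978865, 0.36768612, 0.85543321]))
```

View pics/top.png

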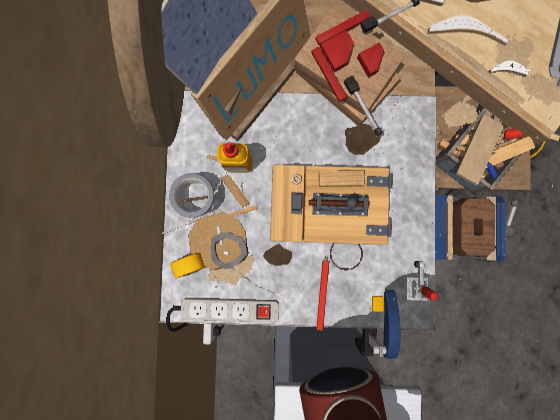

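View pics/scene.png

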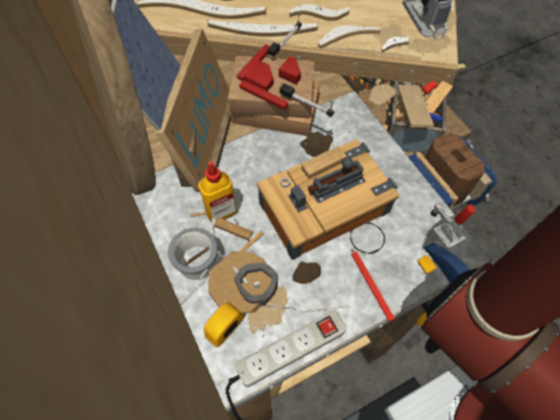

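Top view: the chest spans about (272–390, 165–243). The keeper is at (297,203), the bolt at (340,204) and the knob near (352,203). World +y is image left and +x is image up. I'll enlarge this area.

```bash
python3 - <<'E'
from h import *
p=cv2.imread("pics/top.png")[155:255,262:402]
cv2.imwrite("pics/topc.png",cv2.resize(p,None,fx=5.7,fy=5.7,interpolation=cv2.INTER_CUBIC))
E
```

```text
(no output)
```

View pics/topc.png

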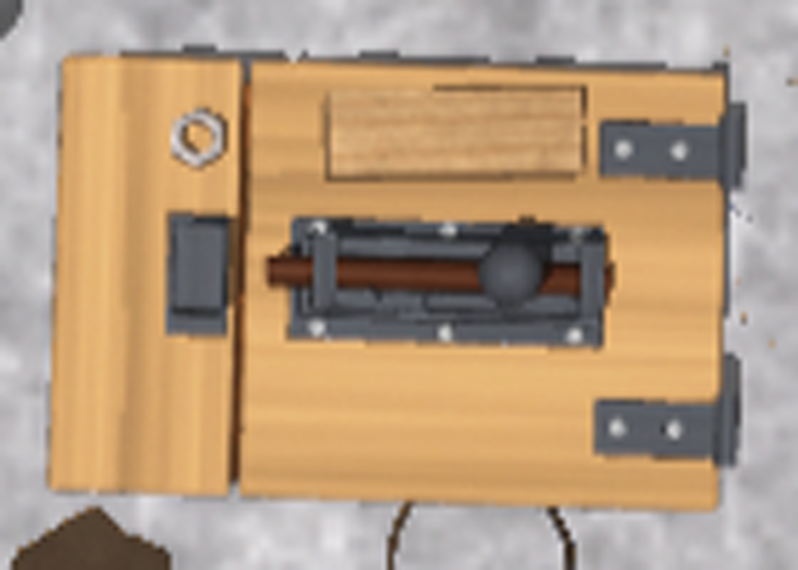

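The knob is at crop (512,270). The lid corners are at (63,57), (727,70), (50,490) and (720,508), and the keeper's centre is at (200,272).

```bash
python3 - <<'E'
from h import *
f=lambda u,v,z:pt("top",262+u/5.7,155+v/5.7,z)
C=[f(*c,.085) for c in((63,57),(727,70),(50,490),(720,508))]
for c in C: print(c.round(4))
m=np.mean(C,0); a=(C[0]+C[2]-C[1]-C[3])/2; print("mid",m.round(4),"len",np.linalg.norm(a),"ydir ang",np.degrees(np.arctan2(-a[0],a[1])), np.linalg.norm(C[0]-C[2]))
print("knob",f(512,270,.153).round(4), pt("top",351.8,202.4)); print("keeper",f(200,272,.122).round(4))
print("boltL",f(268,270,.111),"boltR",f(612,277,.111))
print("nut",f(198,137,.095))
s=manip.state();print(q(s["tool_rot"]).round(3))
E
```

```text
[0.6183 0.1721 0.085 ]
[ 0.6199 -0.0673  0.085 ]
[0.4622 0.1722 0.085 ]
[ 0.4624 -0.0668  0.085 ]
mid [0.5407 0.0525 0.085 ] len 0.23923830400528645 ydir ang 0.20559781905506735 0.1561250523280081
knob [0.5395 0.0185 0.153 ] [0.53817349 0.02062199 0.16720794]
keeper [0.5387 0.1215 0.122 ]
boltL [0.54092381 0.09755644 0.111     ] boltR [ 0.54169448 -0.02235702  0.111     ]
nut [0.58917997 0.12282776 0.095     ]
[[ 0.945  0.328 -0.   ]
 [ 0.328 -0.945  0.002]
 [ 0.    -0.002 -1.   ]]
```

Request:
play_rows(
  steps=[
    [[30,-27,0,0,0,1.6],[60,-54,0,0,0,3.2],[90,-81,0,0,0,4.8],[120,-108,0,0,0,6.4],[150,-135,0,0,0,8],[180,-162,0,0,0,9.6],[210,-189,0,0,0,11.2],[240,-216,0,0,0,12.8],[270,-243,0,0,0,14.4],[300,-270,0,0,0,16],[330,-297,0,0,0,17.6],[360,-324,0,0,0,19.1]],
  ],
  claw=1,
)

```text
time: 1.1
tool_pos: [0.439, -0.1644, 0.231]
tool_rot: [-0.0, 1.0, -0.001, -0.0]
contact_force: [0.7, -0.3, 0.7]
gripper_width: 1.001
grasp_force: 0.0
```

Request:
play_rows(
  steps=[
    [[17,-30,0,0,0,0],[34,-60,0,0,0,0],[51,-90,0,0,0,0],[68,-120,0,0,0,0],[85,-152,0,0,0,0],[101,-183,0,0,0,0],[101,-183,0,0,0,0],[101,-183,0,0,0,0]],
  ],
)

```text
time: 1.77
tool_pos: [0.5396, 0.0181, 0.2306]
tool_rot: [0.0, 1.0, 0.002, -0.001]
contact_force: [0.3, 0.4, 1.0]
gripper_width: 0.997
grasp_force: 0.0
```

```bash
python3 - <<'E'
from h import *
p,d,c=grab("wrist","w1"); s=manip.state(); print(s["tool_pos"],s["contact_force"],c[2])
for P in([.540,.0185,.153],[.5407,.0525,.085]):
    v=c[1].T@(np.array(P)-c[2]); print((c[0]@v/v[2]).round(1))
E
```

```text
[0.53935452 0.01701887 0.23066065] [ 0.22731748 -0.29122486  0.42967477] [0.61209627 0.01888976 0.37321016]
[277.8 220.8   1. ]
[239.7 196.2   1. ]
```

View pics/w1.png

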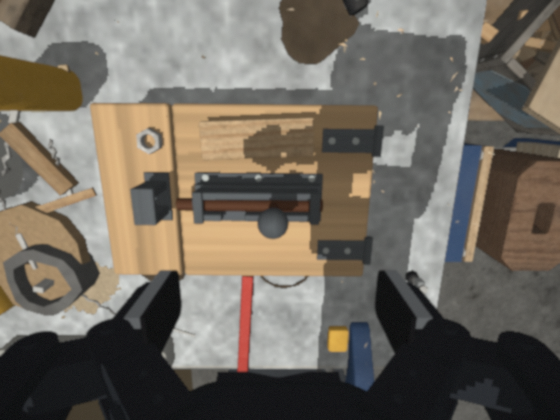

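The knob is at (272,224), about 3 mm to +y of where I predicted. I'll shift by that much and descend.

Request:
play_rows(
  steps=[
    [[0,-1,20,0,0,0],[0,-2,40,0,0,0],[0,-3,60,0,0,0],[0,-3,80,0,0,0],[0,-3,92,0,0,0],[0,-3,96,0,0,0],[0,-3,96,0,0,0]],
  ],
)

```text
time: 2.4
tool_pos: [0.5387, 0.0189, 0.1341]
tool_rot: [-0.0, 1.0, -0.0, -0.001]
contact_force: [-0.5, 0.2, -0.4]
gripper_width: 0.994
grasp_force: 0.0
```

Request:
play_rows(
  steps=[
    [[0,0,0,0,0,0],[0,0,0,0,0,0],[0,0,0,0,0,0],[0,0,0,0,0,0],[0,0,0,0,0,0],[0,0,0,0,0,0],[0,0,0,0,0,0],[0,0,0,0,0,0],[0,0,0,0,0,0]],
  ],
  claw=-1,
)

```text
time: 3.15
tool_pos: [0.5402, 0.0201, 0.1364]
tool_rot: [-0.0, 1.0, 0.0, 0.001]
contact_force: [-1.4, 3.2, 6.0]
gripper_width: 0.223
grasp_force: 58.5
```

```bash
python3 - <<'E'
from h import *
s=manip.state(); print(s)
E
```

```text
{'time': 3.15, 'joint_pos': array([-1.01003497e-01, -7.17279736e-02,  1.89917029e+00,  1.10627709e-03,
        1.31281549e+00,  1.46887761e+00]), 'joint_vel': array([ 0.00205452,  0.00066308, -0.00073481,  0.00366223,  0.00183987,
        0.00056628]), 'joint_efforts': array([-1.50802184e+00, -2.90551239e+01, -3.26724422e+01, -7.69721679e-01,
       -4.14726455e-01, -1.20801062e-02]), 'tool_pos': array([0.54022904, 0.02012927, 0.13642277]), 'tool_rot': array([-4.64575280e-04,  9.99999584e-01,  3.16845029e-04,  7.18171762e-04]), 'contact_force': array([-1.39009985,  3.2296371 ,  6.01725643]), 'ft_torque': array([0.58483281, 0.23983262, 0.00856656]), 'grasp_force': 58.461352586746216, 'gripper_width': 0.22300258593119893}
```

Request:
play_rows(
  steps=[
    [[0,-1,0,0,0,0],[0,-2,0,0,0,0],[0,-3,0,0,0,0],[0,-4,0,0,0,0],[0,-5,0,0,0,0],[0,-6,0,0,0,0]],
  ],
)

```text
time: 3.65
tool_pos: [0.5403, 0.0238, 0.1365]
tool_rot: [0.002, 1.0, 0.0, 0.001]
contact_force: [-2.3, -4.8, 5.2]
gripper_width: 0.219
grasp_force: 58.5
```

Request:
play_rows(
  steps=[
    [[0,-1,0,0,0,0],[0,-2,0,0,0,0],[0,-3,0,0,0,0]],
  ],
)

```text
time: 3.9
tool_pos: [0.5403, 0.0268, 0.1365]
tool_rot: [0.002, 1.0, 0.0, 0.001]
contact_force: [-0.8, -5.4, 5.5]
gripper_width: 0.217
grasp_force: 58.5
```

Request:
play_rows(
  steps=[
    [[0,-1,0,0,0,0],[0,-2,0,0,0,0]],
  ],
)

```text
time: 4.07
tool_pos: [0.5403, 0.0283, 0.1365]
tool_rot: [0.003, 1.0, 0.0, 0.001]
contact_force: [-2.2, -8.1, 5.5]
gripper_width: 0.217
grasp_force: 58.6
```

Request:
play_rows(
  steps=[
    [[0,-1,0,0,0,0],[0,-2,0,0,0,0],[0,-2,0,0,0,0]],
  ],
)

```text
time: 4.32
tool_pos: [0.5403, 0.0292, 0.1365]
tool_rot: [0.004, 1.0, 0.0, 0.001]
contact_force: [-1.8, -7.8, 5.2]
gripper_width: 0.219
grasp_force: 58.7
```

Request:
play_rows(
  steps=[
    [[0,-1,0,0,0,0],[0,-2,0,0,0,0],[0,-2,0,0,0,0]],
  ],
)

```text
time: 4.57
tool_pos: [0.5403, 0.0307, 0.1364]
tool_rot: [0.004, 1.0, 0.0, 0.001]
contact_force: [-1.6, -12.9, 5.1]
gripper_width: 0.215
grasp_force: 58.8
```

Request:
play_rows(
  steps=[
    [[0,-1,0,0,0,0],[0,-2,0,0,0,0],[0,-2,0,0,0,0]],
  ],
)

```text
time: 4.82
tool_pos: [0.5403, 0.031, 0.1364]
tool_rot: [0.006, 1.0, -0.0, 0.001]
contact_force: [-2.1, -17.6, 4.6]
gripper_width: 0.222
grasp_force: 58.9
```

Request:
play_rows(
  steps=[
    [[0,-1,0,0,0,0],[0,-2,0,0,0,0],[0,-2,0,0,0,0],[0,-2,0,0,0,0],[0,-2,0,0,0,0]],
  ],
)

```text
time: 5.23
tool_pos: [0.5404, 0.0313, 0.1364]
tool_rot: [0.008, 1.0, -0.0, 0.001]
contact_force: [-1.5, -23.1, 4.4]
gripper_width: 0.216
grasp_force: 59.1
```

Request:
play_rows(
  steps=[
    [[0,3,0,0,0,0],[0,6,0,0,0,0],[0,9,0,0,0,0],[0,12,0,0,0,0],[0,15,0,0,0,0],[0,18,0,0,0,0],[0,20,0,0,0,0],[0,22,0,0,0,0],[0,24,0,0,0,0],[0,26,0,0,0,0],[0,28,0,0,0,0],[0,28,0,0,0,0]],
  ],
)

```text
time: 6.23
tool_pos: [0.5402, 0.0136, 0.1364]
tool_rot: [-0.003, 1.0, 0.0, 0.001]
contact_force: [-1.3, 10.8, 5.3]
gripper_width: 0.221
grasp_force: 59.2
```

Request:
play_rows(
  steps=[
    [[0,1,0,0,0,0],[0,2,0,0,0,0],[0,2,0,0,0,0]],
  ],
)

```text
time: 6.48
tool_pos: [0.5402, 0.0125, 0.1364]
tool_rot: [-0.004, 1.0, 0.0, 0.001]
contact_force: [-0.8, 14.3, 6.2]
gripper_width: 0.217
grasp_force: 59.4
```

Request:
play_rows(
  steps=[
    [[0,1,0,0,0,0],[0,2,0,0,0,0],[0,3,0,0,0,0],[0,3,0,0,0,0],[0,3,0,0,0,0],[0,3,0,0,0,0]],
  ],
)

```text
time: 6.98
tool_pos: [0.5402, 0.012, 0.1364]
tool_rot: [-0.007, 1.0, 0.001, 0.001]
contact_force: [-1.1, 22.9, 6.3]
gripper_width: 0.222
grasp_force: 59.7
```

Request:
play_rows(
  steps=[
    [[0,-4,0,0,0,0],[0,-8,0,0,0,0],[0,-11,0,0,0,0],[0,-14,0,0,0,0],[0,-17,0,0,0,0],[0,-20,0,0,0,0],[0,-23,0,0,0,0],[0,-26,0,0,0,0],[0,-28,0,0,0,0],[0,-30,0,0,0,0],[0,-32,0,0,0,0],[0,-32,0,0,0,0]],
  ],
)

```text
time: 7.98
tool_pos: [0.5404, 0.0335, 0.1364]
tool_rot: [0.005, 1.0, 0.0, 0.001]
contact_force: [-1.4, -12.8, 4.7]
gripper_width: 0.222
grasp_force: 59.6
```

Request:
play_rows(
  steps=[
    [[0,-1,0,0,0,0],[0,-2,0,0,0,0],[0,-2,0,0,0,0],[0,-2,0,0,0,0]],
  ],
)

```text
time: 8.32
tool_pos: [0.5404, 0.0339, 0.1365]
tool_rot: [0.006, 1.0, -0.0, 0.001]
contact_force: [-0.8, -17.6, 5.1]
gripper_width: 0.216
grasp_force: 59.8
```

Request:
play_rows(
  steps=[
    [[0,-1,0,0,0,0],[0,-2,0,0,0,0],[0,-2,0,0,0,0],[0,-2,0,0,0,0]],
  ],
)

```text
time: 8.65
tool_pos: [0.5404, 0.0343, 0.1364]
tool_rot: [0.008, 1.0, -0.0, 0.0]
contact_force: [-1.6, -23.5, 4.6]
gripper_width: 0.219
grasp_force: 60.0
```

Request:
play_rows(
  steps=[
    [[0,4,0,0,0,0],[0,8,0,0,0,0],[0,12,0,0,0,0],[0,16,0,0,0,0],[0,19,0,0,0,0],[0,22,0,0,0,0],[0,25,0,0,0,0],[0,28,0,0,0,0],[0,30,0,0,0,0],[0,32,0,0,0,0],[0,34,0,0,0,0],[0,34,0,0,0,0]],
  ],
)

```text
time: 9.65
tool_pos: [0.5402, 0.0121, 0.1364]
tool_rot: [-0.005, 1.0, 0.0, 0.001]
contact_force: [-0.9, 17.3, 6.7]
gripper_width: 0.217
grasp_force: 60.3
```

Request:
play_rows(
  steps=[
    [[0,1,0,0,0,0],[0,2,0,0,0,0],[0,2,0,0,0,0],[0,2,0,0,0,0]],
  ],
)

```text
time: 9.98
tool_pos: [0.5402, 0.0117, 0.1364]
tool_rot: [-0.007, 1.0, 0.001, 0.001]
contact_force: [-0.6, 21.6, 6.5]
gripper_width: 0.215
grasp_force: 60.4
```

Request:
play_rows(
  steps=[
    [[0,-4,0,0,0,0],[0,-8,0,0,0,0],[0,-12,0,0,0,0],[0,-16,0,0,0,0],[0,-20,0,0,0,0],[0,-23,0,0,0,0],[0,-26,0,0,0,0],[0,-29,0,0,0,0],[0,-32,0,0,0,0],[0,-34,0,0,0,0],[0,-36,0,0,0,0],[0,-36,0,0,0,0]],
  ],
)

```text
time: 10.98
tool_pos: [0.5404, 0.0368, 0.1364]
tool_rot: [0.006, 1.0, 0.0, 0.001]
contact_force: [-1.2, -16.1, 4.9]
gripper_width: 0.22
grasp_force: 60.3
```

Request:
play_rows(
  steps=[
    [[0,-1,0,0,0,0],[0,-2,0,0,0,0],[0,-3,0,0,0,0],[0,-3,0,0,0,0],[0,-3,0,0,0,0]],
  ],
)

```text
time: 11.4
tool_pos: [0.5404, 0.0374, 0.1364]
tool_rot: [0.008, 1.0, -0.0, 0.0]
contact_force: [-1.7, -22.9, 5.4]
gripper_width: 0.217
grasp_force: 60.6
```

Request:
play_rows(
  steps=[
    [[0,5,0,0,0,0],[0,10,0,0,0,0],[0,15,0,0,0,0],[0,19,0,0,0,0],[0,23,0,0,0,0],[0,26,0,0,0,0],[0,29,0,0,0,0],[0,32,0,0,0,0],[0,34,0,0,0,0],[0,36,0,0,0,0],[0,38,0,0,0,0],[0,39,0,0,0,0]],
  ],
)

```text
time: 12.4
tool_pos: [0.5402, 0.0116, 0.1364]
tool_rot: [-0.007, 1.0, 0.0, 0.001]
contact_force: [0.1, 25.2, 6.6]
gripper_width: 0.219
grasp_force: 61.0
```

Request:
play_rows(
  steps=[
    [[0,0,0,0,0,0],[0,0,0,0,0,0]],
  ],
)

```text
time: 12.57
tool_pos: [0.5402, 0.0117, 0.1364]
tool_rot: [-0.007, 1.0, 0.001, 0.001]
contact_force: [-0.9, 21.7, 6.7]
gripper_width: 0.22
grasp_force: 61.0
```

Request:
play_rows(
  steps=[
    [[0,-5,0,0,0,0],[0,-10,0,0,0,0],[0,-15,0,0,0,0],[0,-19,0,0,0,0],[0,-22,0,0,0,0],[0,-25,0,0,0,0],[0,-28,0,0,0,0],[0,-31,0,0,0,0],[0,-34,0,0,0,0],[0,-36,0,0,0,0],[0,-38,0,0,0,0],[0,-38,0,0,0,0]],
  ],
)

```text
time: 13.57
tool_pos: [0.5404, 0.0395, 0.1365]
tool_rot: [0.005, 1.0, 0.0, 0.001]
contact_force: [-1.1, -13.3, 4.8]
gripper_width: 0.217
grasp_force: 60.7
```

Request:
play_rows(
  steps=[
    [[0,-1,0,0,0,0],[0,-2,0,0,0,0],[0,-2,0,0,0,0],[0,-2,0,0,0,0]],
  ],
)

```text
time: 13.9
tool_pos: [0.5404, 0.04, 0.1364]
tool_rot: [0.006, 1.0, -0.0, 0.001]
contact_force: [-0.9, -18.4, 5.1]
gripper_width: 0.223
grasp_force: 60.9
```

Request:
play_rows(
  steps=[
    [[0,-1,0,0,0,0],[0,-2,0,0,0,0],[0,-2,0,0,0,0],[0,-2,0,0,0,0]],
  ],
)

```text
time: 14.23
tool_pos: [0.5404, 0.0403, 0.1365]
tool_rot: [0.008, 1.0, -0.0, 0.001]
contact_force: [-1.4, -23.0, 4.5]
gripper_width: 0.221
grasp_force: 61.1
```

Request:
play_rows(
  steps=[
    [[0,5,0,0,0,0],[0,10,0,0,0,0],[0,15,0,0,0,0],[0,20,0,0,0,0],[0,25,0,0,0,0],[0,29,0,0,0,0],[0,32,0,0,0,0],[0,35,0,0,0,0],[0,37,0,0,0,0],[0,39,0,0,0,0],[0,41,0,0,0,0],[0,42,0,0,0,0]],
  ],
)

```text
time: 15.23
tool_pos: [0.5402, 0.0116, 0.1365]
tool_rot: [-0.007, 1.0, 0.0, 0.001]
contact_force: [-0.8, 24.7, 6.5]
gripper_width: 0.219
grasp_force: 61.5
```

Request:
play_rows(
  steps=[
    [[0,0,0,0,0,0],[0,0,0,0,0,0]],
  ],
)

```text
time: 15.4
tool_pos: [0.5402, 0.0116, 0.1365]
tool_rot: [-0.007, 1.0, 0.001, 0.001]
contact_force: [-0.7, 21.6, 7.2]
gripper_width: 0.221
grasp_force: 61.4
```

Request:
play_rows(
  steps=[
    [[0,-5,0,0,0,0],[0,-10,0,0,0,0],[0,-15,0,0,0,0],[0,-20,0,0,0,0],[0,-24,0,0,0,0],[0,-28,0,0,0,0],[0,-31,0,0,0,0],[0,-34,0,0,0,0],[0,-37,0,0,0,0],[0,-39,0,0,0,0],[0,-41,0,0,0,0],[0,-41,0,0,0,0]],
  ],
)

```text
time: 16.4
tool_pos: [0.5404, 0.0425, 0.1365]
tool_rot: [0.005, 1.0, 0.0, 0.001]
contact_force: [-1.3, -12.8, 4.9]
gripper_width: 0.22
grasp_force: 61.1
```

Request:
play_rows(
  steps=[
    [[0,-1,0,0,0,0],[0,-2,0,0,0,0],[0,-2,0,0,0,0],[0,-2,0,0,0,0]],
  ],
)

```text
time: 16.73
tool_pos: [0.5404, 0.043, 0.1365]
tool_rot: [0.006, 1.0, -0.0, 0.001]
contact_force: [-1.6, -17.3, 4.3]
gripper_width: 0.215
grasp_force: 61.3
```

Request:
play_rows(
  steps=[
    [[0,-1,0,0,0,0],[0,-2,0,0,0,0],[0,-2,0,0,0,0],[0,-2,0,0,0,0]],
  ],
)

```text
time: 17.07
tool_pos: [0.5404, 0.0433, 0.1364]
tool_rot: [0.008, 1.0, -0.0, 0.001]
contact_force: [-1.9, -22.7, 4.6]
gripper_width: 0.215
grasp_force: 61.5
```

Request:
play_rows(
  steps=[
    [[0,6,0,0,0,0],[0,12,0,0,0,0],[0,18,0,0,0,0],[0,24,0,0,0,0],[0,28,0,0,0,0],[0,32,0,0,0,0],[0,35,0,0,0,0],[0,38,0,0,0,0],[0,40,0,0,0,0],[0,42,0,0,0,0],[0,44,0,0,0,0],[0,45,0,0,0,0]],
  ],
)

```text
time: 18.07
tool_pos: [0.5402, 0.01, 0.1365]
tool_rot: [-0.005, 1.0, 0.001, 0.001]
contact_force: [-1.3, 15.6, 5.7]
gripper_width: 0.216
grasp_force: 61.5
```

Request:
play_rows(
  steps=[
    [[0,0,0,0,0,0],[0,0,0,0,0,0]],
  ],
)

```text
time: 18.23
tool_pos: [0.5402, 0.0089, 0.1365]
tool_rot: [-0.003, 1.0, 0.001, 0.001]
contact_force: [-0.8, 11.9, 5.5]
gripper_width: 0.217
grasp_force: 61.4
```

Request:
play_rows(
  steps=[
    [[0,-6,0,0,0,0],[0,-12,0,0,0,0],[0,-17,0,0,0,0],[0,-22,0,0,0,0],[0,-26,0,0,0,0],[0,-30,0,0,0,0],[0,-34,0,0,0,0],[0,-37,0,0,0,0],[0,-40,0,0,0,0],[0,-42,0,0,0,0],[0,-44,0,0,0,0],[0,-44,0,0,0,0]],
  ],
)

```text
time: 19.23
tool_pos: [0.5405, 0.0483, 0.1365]
tool_rot: [0.002, 1.0, 0.0, 0.001]
contact_force: [-0.6, -2.7, 5.9]
gripper_width: 0.219
grasp_force: 61.2
```

Request:
play_rows(
  steps=[
    [[0,-1,0,0,0,0],[0,-2,0,0,0,0],[0,-2,0,0,0,0],[0,-2,0,0,0,0]],
  ],
)

```text
time: 19.57
tool_pos: [0.5405, 0.0501, 0.1364]
tool_rot: [0.002, 1.0, 0.0, 0.001]
contact_force: [-0.2, -4.2, 4.5]
gripper_width: 0.216
grasp_force: 61.2
```

It runs now. Next I'll shoot it home to the end stop.

Request:
play_rows(
  steps=[
    [[0,-1,0,0,0,0],[0,-2,0,0,0,0],[0,-3,0,0,0,0],[0,-4,0,0,0,0],[0,-4,0,0,0,0]],
  ],
)

```text
time: 19.98
tool_pos: [0.5405, 0.0541, 0.1365]
tool_rot: [0.002, 1.0, 0.0, 0.001]
contact_force: [-0.5, -3.9, 4.4]
gripper_width: 0.222
grasp_force: 61.2
```

Request:
play_rows(
  steps=[
    [[0,-1,0,0,0,0],[0,-2,0,0,0,0],[0,-2,0,0,0,0]],
  ],
)

```text
time: 20.23
tool_pos: [0.5405, 0.0555, 0.1364]
tool_rot: [0.003, 1.0, 0.0, 0.001]
contact_force: [-0.3, -6.3, 5.4]
gripper_width: 0.218
grasp_force: 61.3
```

Request:
play_rows(
  steps=[
    [[0,-1,0,0,0,0],[0,-2,0,0,0,0],[0,-2,0,0,0,0]],
  ],
)

```text
time: 20.48
tool_pos: [0.5405, 0.0556, 0.1365]
tool_rot: [0.005, 1.0, 0.0, 0.001]
contact_force: [-0.2, -13.4, 5.7]
gripper_width: 0.219
grasp_force: 61.3
```

Request:
play_rows(
  steps=[
    [[0,-1,0,0,0,0],[0,-2,0,0,0,0],[0,-2,0,0,0,0]],
  ],
)

```text
time: 20.73
tool_pos: [0.5405, 0.0558, 0.1365]
tool_rot: [0.007, 1.0, 0.0, 0.001]
contact_force: [-2.0, -19.8, 5.0]
gripper_width: 0.215
grasp_force: 61.5
```

Home stop reached at y=0.0556. I'll relax the push and turn the handle down toward −x.

Request:
play_rows(
  steps=[
    [[0,3,0,0,0,0],[0,5,0,0,0,0],[-3.2,5,0.2,0,0,0],[-6.3,5,0.5,0,0,0],[-9.4,5,1,0,0,0],[-12.4,5,2,0,0,0],[-15.4,5,3,0,0,0],[-18.3,5,4.2,0,0,0],[-21,5,5.7,0,0,0],[-23.7,5,7.3,0,0,0],[-23.7,5,7.3,0,0,0]],
  ],
)

```text
time: 21.65
tool_pos: [0.5145, 0.0568, 0.1266]
tool_rot: [-0.0, 1.0, 0.0, -0.001]
contact_force: [0.0, -0.9, -0.1]
gripper_width: 0.005
grasp_force: 0.0
```

The grip slipped off. I'll lift clear and look.

Request:
play_rows(
  steps=[
    [[-5,0,0,0,0,0],[-8,0,-10,0,0,0],[-8,0,-40,0,0,0],[-8,0,-75,0,0,0],[-8,0,-104,0,0,0],[-8,0,-104,0,0,0]],
  ],
  claw=0.2,
)

```text
time: 22.15
tool_pos: [0.5112, 0.0567, 0.2406]
tool_rot: [0.0, 1.0, 0.0, 0.006]
contact_force: [1.1, -0.7, 0.9]
gripper_width: 0.595
grasp_force: 0.0
```

```bash
python3 - <<'E'
from h import *
p,d,c=grab("wrist","w2"); s=manip.state(); print(s["tool_pos"],s["contact_force"])
im=cv2.resize(p[60:300,80:400],None,fx=2.4,fy=2.4,interpolation=cv2.INTER_CUBIC); cv2.imwrite("pics/w2c.png",im)
E
```

```text
[0.51006772 0.05668452 0.23733524] [ 0.24556714  0.4515023  -0.76685924]
```

View pics/w2c.png

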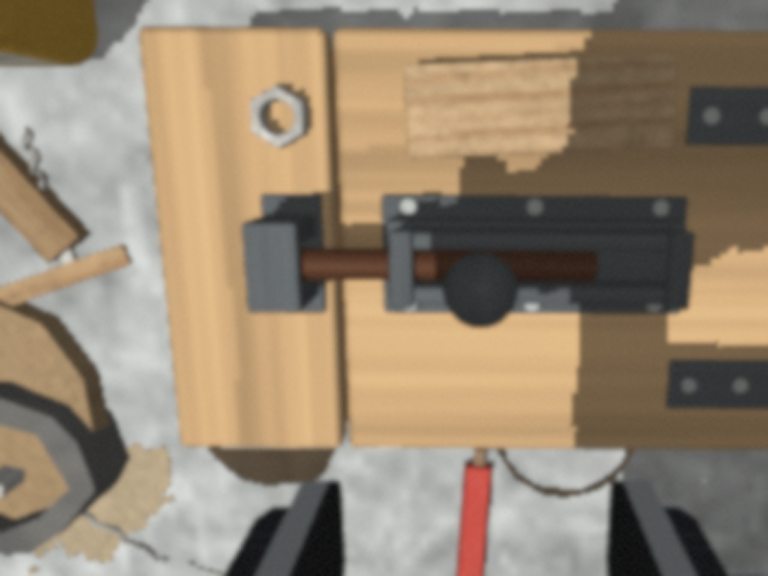

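The bolt is in its keeper, and the knob is at crop (480,289), which is image (280,180). I'll compute where it stands.

```bash
python3 - <<'E'
from h import *
for z in(.145,.150,.153): print(pt("w2",280,180.4,z).round(4))
print("surf",pt("w2",280,180).round(4))
# keeper left/right edges, lid/top-board gap etc: chest edges at z=.085
for u,v in((142,28),(183,445)): print(pt("w2",80+u/2.4,60+v/2.4,.085).round(4))
E
```

```text
[0.538  0.0554 0.145 ]
[0.5389 0.0555 0.15  ]
[0.5394 0.0555 0.153 ]
surf [0.5417 0.0556 0.1641]
[0.6187 0.1729 0.085 ]
[0.4635 0.1741 0.085 ]
```

The knob is upright at (0.539, 0.0555) and the bolt is home. Instead of gripping, I'll close the fingers and push the ball down from the +x side.

Request:
play_rows(
  steps=[
    [[30,1,0,0,0,0],[62,1,0,0,0,0],[62,1,0,0,0,0],[62,1,0,0,0,0],[62,1,20,0,0,0],[62,1,45,0,0,0],[62,1,70,0,0,0],[62,1,90,0,0,0],[62,1,92,0,0,0],[62,1,92,0,0,0]],
  ],
  claw=-1,
)

```text
time: 23.03
tool_pos: [0.5678, 0.0558, 0.1382]
tool_rot: [-0.0, 1.0, 0.0, -0.002]
contact_force: [1.2, -0.7, 1.4]
gripper_width: -0.001
grasp_force: 0.0
```

Request:
play_rows(
  steps=[
    [[0,0,-4,0,0,0],[-4,0,-4,0,0,0],[-8,0,-4,0,0,0],[-12,0,-4,0,0,0],[-16,0,-3,0,0,0],[-20,0,-2,0,0,0],[-20,0,-2,0,0,0]],
  ],
)

```text
time: 23.62
tool_pos: [0.5493, 0.0557, 0.1421]
tool_rot: [-0.0, 1.0, 0.0, 0.0]
contact_force: [1.2, 0.0, 0.8]
gripper_width: 0.002
grasp_force: 0.4
```

Request:
play_rows(
  steps=[
    [[-4,0,1,0,0,0],[-8,0,2,0,0,0],[-12,0,3,0,0,0],[-16,0,5,0,0,0],[-19,0,6,0,0,0],[-19,0,6,0,0,0]],
  ],
)

```text
time: 24.12
tool_pos: [0.5299, 0.0557, 0.135]
tool_rot: [-0.0, 1.0, 0.0, -0.001]
contact_force: [1.4, 0.6, -0.4]
gripper_width: 0.001
grasp_force: 0.7
```

The handle is turning under a light push, so I'll continue and check by camera.

Request:
play_rows(
  steps=[
    [[-3,0,2,0,0,0],[-6,0,4,0,0,0],[-8,0,5,0,0,0],[-8,0,5,0,0,0]],
  ],
)

```text
time: 24.45
tool_pos: [0.5222, 0.0556, 0.1307]
tool_rot: [0.0, 1.0, 0.0, -0.001]
contact_force: [1.0, -1.1, -0.2]
gripper_width: 0.002
grasp_force: 0.3
```

```bash
python3 - <<'E'
from h import *
p,d,c=grab("scene","s2"); s=manip.state(); print(s["tool_pos"],s["contact_force"])
cv2.imwrite("pics/s2c.png",cv2.resize(p[120:260,240:420],None,fx=4,fy=4,interpolation=cv2.INTER_CUBIC))
E
```

```text
[0.52226763 0.05561649 0.13083151] [ 0.44156039 -0.20607348  1.39211005]
```

View pics/s2c.png

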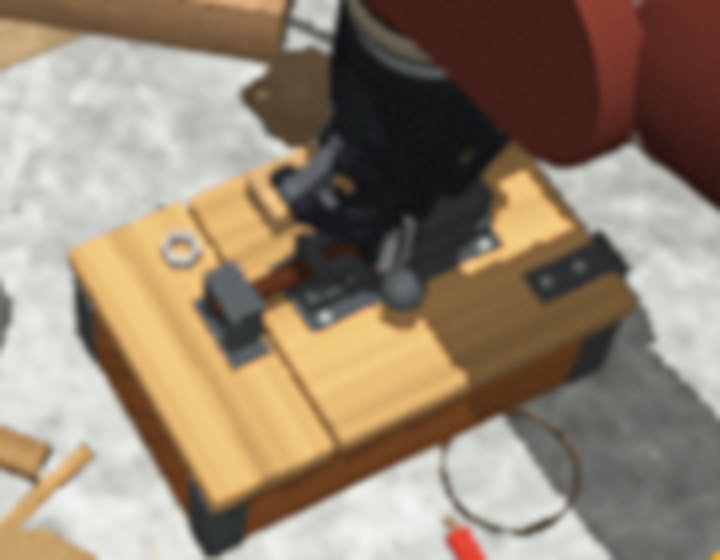

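The knob at crop (404,285) is out over the −x side of the barrel. I'll lift, move above it and press it down to the stop.

Request:
play_rows(
  steps=[
    [[1,0,-12,0,0,0],[1,0,-30,0,0,0],[-10,0,-30,0,0,0],[-22,0,-30,0,0,0],[-22,0,-25,0,0,0],[-22,0,-20,0,0,0],[-22,0,-16,0,0,0],[-22,0,-12,0,0,0],[-22,0,-9,0,0,0],[-22,0,-6,0,0,0],[-22,0,-3,0,0,0],[-22,0,-3,0,0,0]],
  ],
)

```text
time: 25.5
tool_pos: [0.501, 0.0556, 0.1349]
tool_rot: [0.0, 1.0, 0.0, -0.001]
contact_force: [-4.0, -0.0, 4.5]
gripper_width: 0.001
grasp_force: 2.2
```

Request:
play_rows(
  steps=[
    [[0,0,2,0,0,0],[0,0,4,0,0,0],[0,0,4,0,0,0]],
  ],
)

```text
time: 25.75
tool_pos: [0.5012, 0.0556, 0.1342]
tool_rot: [0.0, 1.0, 0.0, -0.001]
contact_force: [-11.7, -0.2, 20.1]
gripper_width: -0.001
grasp_force: 10.7
```

The handle is at its stop: tip z 0.134 matches 1.25 rad. I'll retreat upward and verify.

Request:
play_rows(
  steps=[
    [[0,0,-6,0,0,0],[0,0,-20,0,0,0],[0,0,-50,0,0,0],[0,0,-80,0,0,0],[0,0,-110,0,0,0],[0,0,-110,0,0,0],[0,0,-110,0,0,0]],
  ],
)

```text
time: 26.33
tool_pos: [0.5024, 0.0556, 0.2425]
tool_rot: [0.0, 1.0, 0.0, 0.003]
contact_force: [0.6, 0.0, -0.6]
gripper_width: 0.001
grasp_force: 0.0
```

```bash
python3 - <<'E'
from h import *
p,d,c=grab("wrist","w3"); s=manip.state(); print(s["tool_pos"],s["contact_force"])
cv2.imwrite("pics/w3c.png",cv2.resize(p[0:300,80:400],None,fx=1.8,fy=1.8))
E
```

```text
[0.50131488 0.05561334 0.24027053] [-0.68794205 -0.26958843 -0.70611789]
```

View pics/w3c.png

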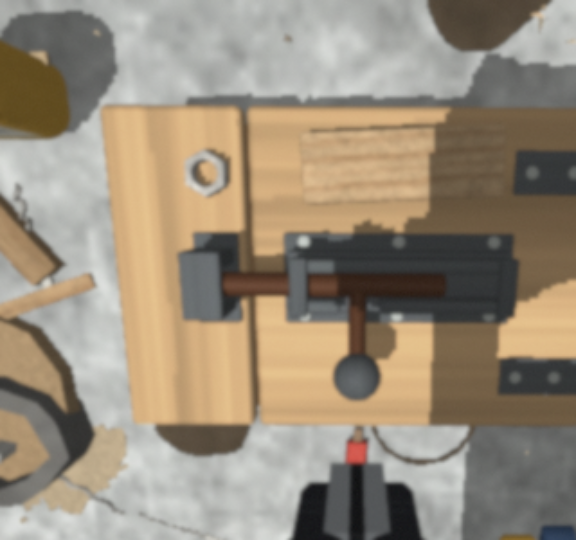

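The bolt is in its keeper, the handle lies down in the notch with the knob at crop (357,378), and the nut and offcut haven't moved. Handing in.

```bash
python3 -c "
from plant import order
print(order.job_done())"
```

```text
the job is handed in; nothing more can be done
None
```

The bolt was worked free in five pushes at about 23 N, shot home into its keeper and its handle turned down to the stop in the notch. The gripper is clear and the job is handed in; no verdict was returned.

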